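# Push the check weight home under the dock's spring flap

## Task

Put the square brass check weight that stands in the lane of the grey weight dock away without picking it up: with one fingertip press the dock's long thumb bar down and keep it down so that the spring-closed flap stays open, and meanwhile with the other fingertip push the weight along the lane, under the flap, until it stands upright against the back stop. Then let go of the bar so that the flap shuts fully in front of the weight. The weight is only pushed, never lifted or tipped over; leave the two round brass weights and the green cup where they are.

Things in the scene. Friction and masses are not known exactly. Their poses are not given: they have to be found in the camera images.
- dock: Grey weight dock fixed to the desk, 164 x 110 mm, base plate 3 mm. Origin on the desk, below the flap's front plate and below its hinge line. x: push direction along the lane (yaw within 0.35 rad of the robot's x), y left, z up. All offsets below are in this frame, heights above the desk. Left of the lane, two 19 mm high hinge brackets (x -13 to -5 and 33 to 41, y -7 to 7 mm).
- weight: The weight to put away: a square brass block, 25 x 25 x 18 mm, with a small round knob on top (12 mm across, 27 mm tall in all), about 100 g, standing squarely and loose in the lane with its centre 30 to 65 mm before the flap. Origin at the centre of its underside, axes nearly as the dock's. It slides on the floor between the rails with 1.5 mm play at each side.
- flap (a joint): Sheet aluminium hood flap over the lane's end; angle in rad, 0 shut, 1.6 fully open. Follows the thumb bar (72.7 rad per m of bar travel), shuts by itself when the bar is released. Shut, its front plate (x 0 to 2.5 mm, y -9 to -33 mm, 8 to 35 mm high) bars the lane; the weight cannot push it open. Roof x 0 to 38 mm, 37 mm high.
- flap_hinge (a point): Point on the flap's hinge line, which runs along the dock's x at y = 0, 14 mm above the desk. The flap swings up and to the left (+y). From 1.2 rad on, the lane is clear for the weight and for a fingertip that stays right of y = -17 mm (at 1.4 rad: right of -13 mm). The open flap fills y = -17 to 24 mm up to 55 mm above the desk, so it stands between the two fingers.
- thumb_bar (a joint): Travel of the thumb bar in m: 0 released (top 36 mm above the desk), 0.022 fully down (top 14 mm). It goes straight down and stays level wherever it is pressed; its spring gives about 2 N released, 5.5 N fully down. 0.0165 to 0.022 opens the flap wide enough; at 0.019 a second fingertip level with the first clears the rails and is at the right height to push the weight.
- bar_top (a point): Centre of the top of the thumb bar, a dark flat ribbed bar 146 mm long (along the dock's x) and 34 mm wide, left of the lane; it lies at x = -44, y = 43 mm of the dock, so the bar spans x -117 to 29 and y 26 to 60 mm. The point goes down with the bar. A fingertip may slide along the bar while it presses.
- flap_front (a point): Point on the lane floor (3 mm above the desk), on the lane's centre line y = -22 mm, below the front face of the shut flap (x = 0). The lane is straight along x from x = -120 mm, 28 mm wide between two rails (inner faces y = -8 and -36 mm, 4 mm thick, tops 10 mm above the desk). Only from x = 14 to 39 mm the right side rises to 26 mm.
- pocket (a point): Point on the lane floor where the weight's origin is when it stands against the back stop (face at x = 34.5 mm of the dock, 27 mm high); 22 mm past point flap_front on the same centre line.
- big_weight: Bystander: larger brass weight, 32 mm across, 34 mm tall, on the desk behind the dock. Origin at the centre of its underside.
- small_weight: Bystander: smaller brass weight, 20 mm across, 21 mm tall, on the desk behind the dock. Origin at the centre of its underside.
- green_cup: Bystander: loose green cup, 71 mm across, 42 mm tall, to the right of the dock. Origin at the centre of its underside.

How it is judged (in metres and radians):
On the way, in this order (a step that is already met when the one before it is completed fails the run):
1. a finger holds the thumb bar down and the flap stands open while the weight is still in front of it (value of joint flap above 1 rad and contact force between the fingers and thumb_bar above 0.5 N and x of weight in the frame of dock below -0.012 m), for 0.1 s.
2. the weight has passed under the flap, which a finger on the bar still holds open (value of joint flap above 1 rad and contact force between the fingers and thumb_bar above 0.5 N and x of weight in the frame of dock above 0.0165 m and y of weight in the frame of dock between -0.028 and -0.016 m), for 0.1 s.
At the end, for the whole second after the job is handed in: The weight stands upright (within 0.15 rad) on the lane floor, at rest, its centre no more than 4.5 mm short of where it meets the back stop, and the flap is shut in front of it (under 0.12 rad) with the thumb bar released (x of weight in the frame of dock between 0.0175 and 0.026 m and y of weight in the frame of dock between -0.028 and -0.016 m and z of weight in the frame of dock below 0.006 m and angle between weight's own z axis and vertical below 0.15 rad and linear speed of weight below 0.02 m/s and value of joint flap below 0.12 rad and value of joint thumb_bar below 0.002 m); the robot touches nothing.
It fails at once if the weight is lifted more than 6 mm off the lane floor (z of weight in the frame of dock above 0.009 m).
It fails at once if the weight is tipped (angle between weight's own z axis and vertical above 0.6 rad).
It fails at once if one of the round brass weights or the green cup is displaced by more than 20 mm (distance of any of big_weight, small_weight, green_cup from where it was at the start of the episode above 0.02 m).
It also fails if it takes over 58 s, if anything falls off the work surface, if the arm or the gripper's body presses on something with over 40 N, if the wrist force passes 120 N, or if a joint passes its speed limit or range.

## Robot

A 7-joint arm with a two-finger parallel gripper is mounted at the origin on a cart in front of the work surface, level with it; the furniture and walls round the work are solid. World frame = base frame: x ahead of the robot, y to its left, z up, the work surface at z = 0. Lengths are in m, angles in degrees, forces in N, time in s.
With the tool pointing down it reaches from about 0.425 to 0.875 m from the base axis. Payload 4.7 kg.
Tool frame: the origin (TCP) lies at the very end of the fingers, on their centre line; the grasp point (between the pads) lies 19 mm behind it; y points along the fingers, z is the direction in which the jaws open and shut, and the axes are right-handed (so a half turn about y gives the same grasp; the last joint's range is limited). The gripper opens to 87 mm and grips with 3 to 60 N. Pads are 19 mm wide; open, the fingers measure 117 mm over their backs; the gripper's body (75 mm by 190 mm) begins 51 mm behind the grasp point.
Start: joints at [68.875, 18.392, -4.016, 83.108, 1.295, 78.541, -3.26], TCP at [0.243, -0.603, 0.223] pointing down, gripper open.
Joint ranges: [-163.93, 163.93], [-17.29, 119.83], [-79.2, 71.16], [3.27, 140.29], [-89.18, 269.18], [5.43, 117.66], [-154.24, 154.24]. Speed limits (degrees/s): [147.25, 147.25, 180, 180, 180, 180, 180].

## Interface

Orientations are given as [roll, pitch, yaw] about the fixed x, y, z axes, in that order (R = Rz(yaw) Ry(pitch) Rx(roll)).
In Python, from cell import env gives the robot as it stands.
- The arm moves only by the shell command python3 -m pendant 'ROWS' [FORCE]. ROWS is JSON, one flat list of numbers, 7 for each row, row after row: the shift along the world's x, y, z in units of 40 mm (1.0 is 40 mm), then the turn, a rotation vector about the world's x, y, z in units of 10 degrees (1.0 is 10 degrees), then the finger opening in mm, from 0 to 87. In form: [x, y, z, wx, wy, wz, jaw, x, y, z, wx, wy, wz, jaw, ...]. A call has 1 to 10 rows; each row shifts and turns the commanded pose from where the row before left it; what a row does not reach is not made up. A row lasts 1/8 s, in which the tool goes at most 62.5 mm and 10.7 degrees, less where a joint would pass 70% of its speed; a pose out of reach is approached as far as the arm can. A call is refused whole if a number of a shift passes 1 or a number of a turn 1, either way. A call with a gripper value outside its range is refused whole. The fingers move at their own pace and stop on an object; FORCE is the grip in N (left out, the last holds). Time passes only in rows, so rows that do not move let the fingers close. It gives the time, the measured TCP pose, the force and the opening at its end, in the units of the state.
- env.get_obs(): the state, without advancing time (a new reading comes with each control period).
- env.read_camera(name): name is "side" or "top"; returns a dict with "image" (384x512x3 uint8, red, green, blue), "fx", "fy", "cx", "cy" (pixels), "cam_to_world" (4x4, takes a point from camera to world coordinates). Camera axes: x right, y up, looking along -z (the intrinsics and any distortion apply to the point x, -y, -z); pixel columns grow to the right and rows downward; lengths in m; the calibration is good to about 2 mm. A picture is of the moment at which its call begins. There is no depth.
- env.sign_off(): hands the job in, once; it reports no verdict.
The state is a dict: "time_s": time; "qpos": joint angles; "joint_velocities": joint speeds; "effort": joint torques, N m; "tool_pos": TCP position; "tool_rot": TCP orientation; "force": force on the tool from outside, world axes, zero at the start; "wrist_torque": the same for the moment, N m; "grip_width": finger opening in m.
Only numpy, scipy, OpenCV 4.12 (cv2) and the standard library are available. Lean on these libraries where they do the work, as an engineer would, in place of code of your own. Each camera call takes 0.05 s, during which the arm holds its last target.

## Working session

There is one attempt and no reset: what is moved stays moved. The work goes in short steps, Python scripts to look and compute and a shell command to move; the robot and the scene stay as the last step left them, time stands still between calls to the robot, and variables do not carry over. Pictures are saved under pics/ and viewed, and the job is handed in when it is done.

```bash
mkdir -p pics; ls; python3 - <<'E'
from cell import env
import cv2,json
o=env.get_obs(); print(o)
for n in("side","top"):
    c=env.read_camera(n); cv2.imwrite(f"pics/{n}0.png",c["image"][:,:,::-1])
    print(n,c["fx"],c["fy"],c["cx"],c["cy"],c["cam_to_world"],c.keys())
E
```

```text
pics
{'time_s': 0.0, 'qpos': array([68.876985  , 18.43918849, -4.01538526, 83.17720013,  1.2959788 ,
       78.54058086, -3.25820568]), 'joint_velocities': array([-0.05254251, -0.00596373, -0.03219297, -0.14368731,  0.04907386,
       -0.00913151,  0.07255633]), 'effort': array([ 3.37141892e-04, -4.91291320e+01, -4.03338745e-01, -3.12522447e+01,
       -6.38079084e-02,  4.38318180e-02,  1.92982707e-04]), 'tool_pos': array([ 0.24249845, -0.60245449,  0.22143991]), 'tool_rot': array([-9.01116689e+01, -6.87009394e-03, -1.58065327e+02]), 'force': array([-0.60010447,  0.12513686, -0.72007869]), 'wrist_torque': array([ 0.03613905, -0.06204502, -0.0463549 ]), 'grip_width': 0.08708156790545624}
side 367.65340910565624 367.65340910565624 260.00629228427476 188.98469367583144 [[ 0.99008276  0.04399012 -0.13342042  0.49516984]
 [-0.13840338  0.46832719 -0.87264778 -0.82962989]
 [ 0.02409653  0.88245935  0.46977106  0.48383833]
 [ 0.          0.          0.          1.        ]] dict_keys(['image', 'fx', 'fy', 'cx', 'cy', 'cam_to_world'])
top 493.82719970832363 493.82719970832363 255.00791610919632 198.79830878015898 [[ 0.00738619  0.98733635 -0.15846883  0.44621443]
 [-0.99994466  0.00610537 -0.00856777 -0.06964651]
 [-0.00749176  0.15852334  0.98732681  1.00914186]
 [ 0.          0.          0.          1.        ]] dict_keys(['image', 'fx', 'fy', 'cx', 'cy', 'cam_to_world'])
```

View pics/side0.png

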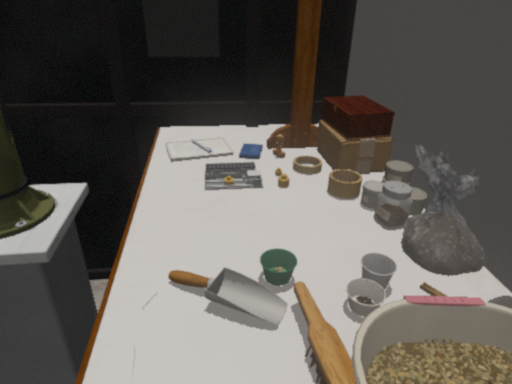

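View pics/top0.png

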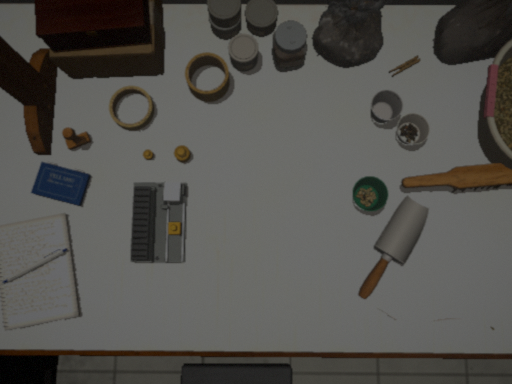

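The dock sits at about (160,223) in the top picture, with the lane pointing up, the weight at (175,228), the round weights at (148,154) and (182,153), and the green cup at (370,195). I'll zoom in on it.

```bash
cat > h.py <<'E'
import numpy as np,cv2
from cell import env
def ray(c,u,v):
    d=np.array([(u-c["cx"])/c["fx"],-(v-c["cy"])/c["fy"],-1.]);M=c["cam_to_world"]
    return M[:3,3],M[:3,:3]@d
def onz(c,u,v,z):
    o,d=ray(c,u,v);return o+d*(z-o[2])/d[2]
def proj(c,p):
    M=c["cam_to_world"];q=M[:3,:3].T@(np.asarray(p)-M[:3,3])
    return np.array([c["cx"]+c["fx"]*q[0]/-q[2],c["cy"]-c["fy"]*q[1]/-q[2]])
def crop(img,x0,y0,x1,y1,s,name):
    cv2.imwrite(name,cv2.resize(img[y0:y1,x0:x1,::-1],None,fx=s,fy=s,interpolation=cv2.INTER_CUBIC))
E
python3 - <<'E'
from h import *
c=env.read_camera("top");crop(c["image"],120,170,200,275,5.5,"pics/t1.png")
for p in[(132,184),(132,262),(186,184),(186,262)]:print(p,onz(c,*p,0.003))
c=env.read_camera("side");crop(c["image"],190,150,300,200,7,"pics/s1.png")
E
```

```text
(132, 184) [0.63725943 0.19486738 0.003     ]
(132, 262) [0.47649257 0.18731742 0.003     ]
(186, 184) [0.63792791 0.08256081 0.003     ]
(186, 262) [0.47727526 0.07781066 0.003     ]
```

View pics/t1.png

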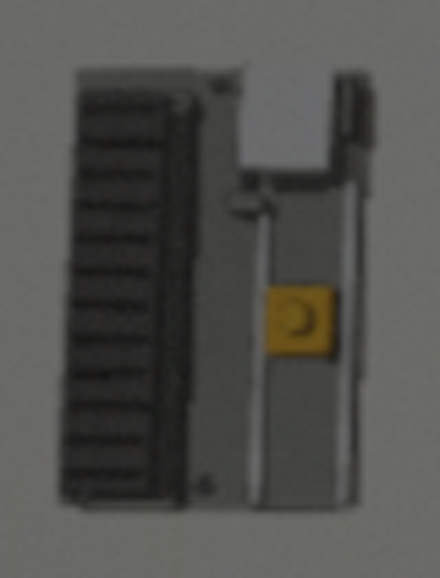

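View pics/s1.png

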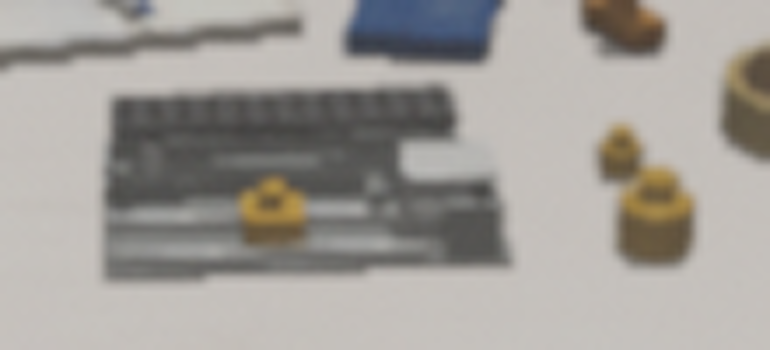

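```bash
python3 - <<'E'
from h import *
c=env.read_camera("top")
im=c["image"]
crop(cv2.convertScaleAbs(im,alpha=2),125,175,195,220,11,"pics/t2.png")
crop(cv2.convertScaleAbs(im,alpha=2),125,220,195,268,11,"pics/t3.png")
g=lambda X,Y:(120+(X+.5)/5.5-.5,170+(Y+.5)/5.5-.5)
for n,X,Y,z in[("lrail f",257,505,.01),("lrail b",265,215,.01),("rrail f",342,505,.01),("rrail b",349,195,.01),
 ("barFL",62,497,.036),("barBL",78,92,.036),("barFR",155,497,.036),("barBR",165,92,.036),("flapFL",239,168,.037),("flapFR",333,170,.037),
 ("baseFL",80,508,.003),("baseFR",356,508,.003),("knob",293,318,.027)]:
    print(n,onz(c,*g(X,Y),z).round(4))
hsv=cv2.cvtColor(im,cv2.COLOR_RGB2HSV)
m=cv2.inRange(hsv,(12,130,60),(32,255,255));n,_,st,ce=cv2.connectedComponentsWithStats(m)
for s,p in zip(st[1:],ce[1:]):
    if s[4]>15:print(s,p,onz(c,*p,.02).round(4))
E
```

```text
lrail f [0.478  0.1164 0.01  ]
lrail b [0.585  0.1173 0.01  ]
rrail f [0.4782 0.0853 0.01  ]
rrail b [0.5927 0.0863 0.01  ]
barFL [0.4795 0.1813 0.036 ]
barBL [0.6263 0.1824 0.036 ]
barFR [0.4797 0.1481 0.036 ]
barBR [0.6265 0.1506 0.036 ]
flapFL [0.5984 0.1223 0.037 ]
flapFR [0.5979 0.0881 0.037 ]
baseFL [0.4766 0.183  0.003 ]
baseFR [0.4773 0.0812 0.003 ]
knob [0.5449 0.1026 0.027 ]
[186  53  43  41 202] [206.83663366  76.18811881] [0.8669 0.0427 0.02  ]
[ 63 128   9   9  66] [ 67.13636364 132.27272727] [0.7427 0.3307 0.02  ]
[ 79 133  10   8  35] [ 84.65714286 135.74285714] [0.7354 0.2937 0.02  ]
[ 66 139  10   9  56] [ 70.10714286 143.28571429] [0.7191 0.3229 0.02  ]
[175 146  15  15 163] [181.63190184 152.85889571] [0.7    0.0909 0.02  ]
[144 150   9   9  62] [147.77419355 154.17741935] [0.6968 0.1607 0.02  ]
[ 403  163  109   25 1675] [465.4519403  176.65253731] [ 0.6533 -0.4894  0.02  ]
[168 222  13  13 150] [174.2        227.86666667] [0.5447 0.1011 0.02  ]
[360 259  27  39 334] [373.13173653 279.12874251] [ 0.4459 -0.2954  0.02  ]
```

View pics/t2.png

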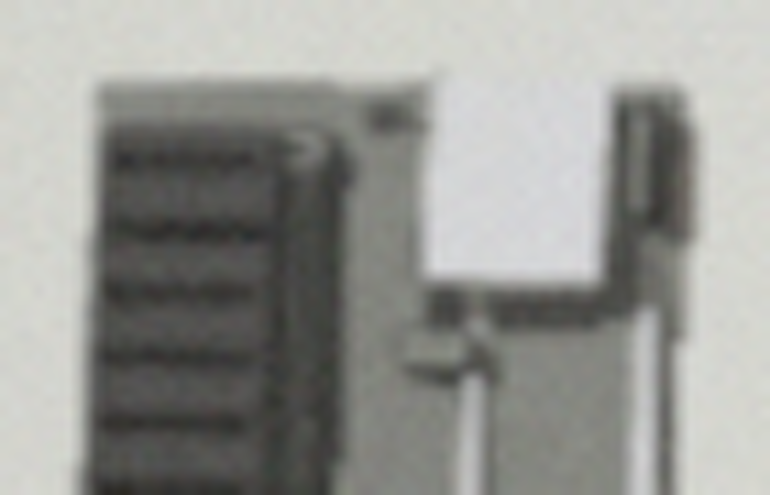

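View pics/t3.png

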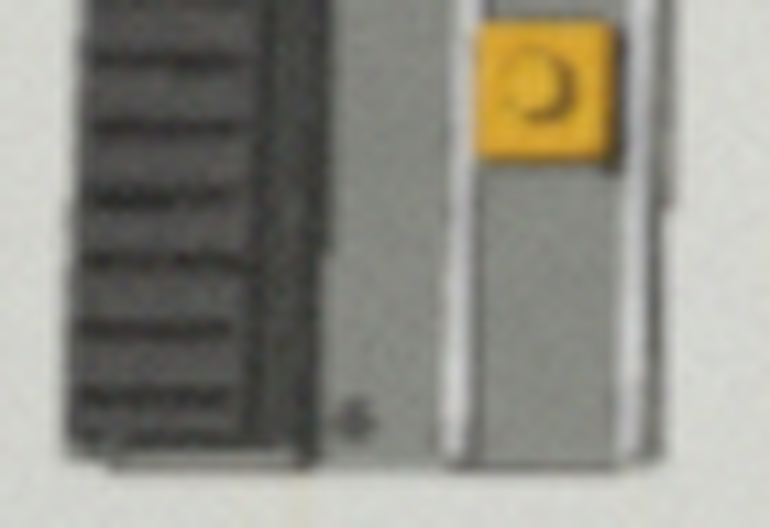

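The points agree with the given sizes: the bar measures 146 x 33 mm and its ends both put the dock origin within 1 mm. I'll solve for the pose by least squares before moving.

```bash
python3 - <<'E'
from h import *
from scipy.optimize import least_squares
c=env.read_camera("top")
g=lambda X,Y,x0=125,y0=175:(x0+(X+.5)/11-.5,y0+(Y+.5)/11-.5)
h=lambda X,Y:g(X,Y,125,220)
# (world pt, dock x or None, dock y or None)
P=[(onz(c,*h(68,455),.036),-.117,.060),(onz(c,*g(105,128),.036),.029,.060),(onz(c,*g(278,128),.036),.029,.026),(onz(c,*h(245,455),.036),-.117,.026),
(onz(c,*h(617,440),.01),None,-.036),(onz(c,*g(632,320),.01),None,-.036),(onz(c,*h(440,440),.01),None,-.012),
(onz(c,*g(515,280),.037),0,None)]
def f(q):
    r=[];ca,sa=np.cos(q[2]),np.sin(q[2])
    for p,x,y in P:
        d=p[:2]-q[:2];X=ca*d[0]+sa*d[1];Y=-sa*d[0]+ca*d[1]
        if x is not None:r.append(X-x)
        if y is not None:r.append(Y-y)
    return np.array(r)
s=least_squares(f,[.597,.123,0]);print(s.x,np.degrees(s.x[2]),(s.fun*1000).round(1))
x,y,a=s.x;R=np.array([[np.cos(a),-np.sin(a)],[np.sin(a),np.cos(a)]])
w=onz(c,*h(544.5,91),.021)[:2];print("weight",w,(R.T@(w-s.x[:2])*1000).round(1))
# side view check of the weight top face and predicted dock corners
cs=env.read_camera("side");im=cs["image"]
m=cv2.inRange(cv2.cvtColor(im,cv2.COLOR_RGB2HSV),(12,120,60),(32,255,255));_,_,st,ce=cv2.connectedComponentsWithStats(m)
for t,p in zip(st[1:],ce[1:]):
    if t[4]>15 and 150<p[1]<200:print(t,p,onz(cs,*p,.014).round(4))
for X,Y,z in[(-.117,.06,.036),(.029,.06,.036),(-.12,-.046,0),(.0,-.009,.037)]:
    q=R@[X,Y]+s.x[:2];u,v=proj(cs,[*q,z]);print("side crop px",X,Y,((u-190)*7).round(),((v-150)*7).round())
for X,Y in[(-.09,.012),(0,.012)]:print("TCP",R@[X,Y]+s.x[:2])
E
```

```text
[ 0.59645101  0.12402522 -0.00859512] -0.492464177889798 [-2.3 -3.6  0.6 -2.   1.1  0.4 -1.8 -1.1 -1.3  0.5  7.1  2.5]
weight [0.54472624 0.10124468] [-51.5 -23.2]
[279 175   9   7  36] [283.22222222 178.36111111] [0.7044 0.1015 0.014 ]
[225 176   8   6  39] [228.56410256 178.8974359 ] [0.5476 0.1122 0.014 ]
side crop px -0.117 0.06 99.0 86.0
side crop px 0.029 0.06 440.0 76.0
side crop px -0.12 -0.046 95.0 279.0
side crop px 0.0 -0.009 389.0 144.0
TCP [0.50655747 0.13679833]
TCP [0.59655415 0.13602478]
```

```bash
python3 -m pendant '[0.9,0.92,0.3,0,0,0.79,56,0.9,0.92,0.3,0,0,0.79,56,0.9,0.92,0,0,0,0.79,56,0.9,0.92,0,0,0,0.79,56,0.9,0.92,0,0,0,0.79,56,0.9,0.92,0,0,0,0.79,56,0.9,0.92,0,0,0,0.79,56,0.3,0.92,0,0,0,0.79,56,0,0.92,0,0,0,0.79,56,0,0.92,0,0,0,0.79,56]'
```

```text
time_s: 1.6
tool_pos: [0.5069, -0.2336, 0.2465]
tool_rot: [-90.0, 0.0, -78.8]
force: [-0.4, 0.9, 1.2]
grip_width: 0.056
```

Slip in the fit: the left rail runs from y=-8 to -4, so its outer edge is at -4, not -12. I'll redo the fit with that.

```bash
python3 - <<'E'
from h import *
from scipy.optimize import least_squares
c=env.read_camera("top")
g=lambda X,Y,x0=125,y0=175:(x0+(X+.5)/11-.5,y0+(Y+.5)/11-.5)
h=lambda X,Y:g(X,Y,125,220)
P=[(onz(c,*h(68,455),.036),-.117,.060),(onz(c,*g(105,128),.036),.029,.060),(onz(c,*g(278,128),.036),.029,.026),(onz(c,*h(245,455),.036),-.117,.026),
(onz(c,*h(617,440),.01),None,-.036),(onz(c,*g(632,320),.01),None,-.036),(onz(c,*h(442,440),.01),None,-.004),(onz(c,*g(462,400),.01),None,-.004),
(onz(c,*g(515,280),.037),0,None)]
def f(q):
    r=[];ca,sa=np.cos(q[2]),np.sin(q[2])
    for p,x,y in P:
        d=p[:2]-q[:2];X=ca*d[0]+sa*d[1];Y=-sa*d[0]+ca*d[1]
        if x is not None:r.append(X-x)
        if y is not None:r.append(Y-y)
    return np.array(r)
s=least_squares(f,[.597,.123,0]);print(s.x,np.degrees(s.x[2]),(s.fun*1000).round(1))
x,y,a=s.x;R=np.array([[np.cos(a),-np.sin(a)],[np.sin(a),np.cos(a)]])
w=onz(c,*h(544.5,91),.021)[:2];print("weight",w,(R.T@(w-s.x[:2])*1000).round(1))
for X,Y in[(-.09,.012),(0,.012)]:print("TCP",R@[X,Y]+s.x[:2])
E
```

```text
[0.59684477 0.12361598 0.00459697] 0.26338723260971425 [-2.  -1.6  1.  -2.   1.   0.4 -1.9  0.8  0.6  0.9  0.7  0.1  1.9]
weight [0.54472624 0.10124468] [-52.2 -22.1]
TCP [0.50679056 0.13520212]
TCP [0.59678961 0.13561585]
```

```bash
python3 -m pendant '[0,0.92,0,0,0,0.79,56,0,0.92,0,0,0,0.79,56,0,0.92,0,0,0,0.79,56,0,0.92,0,0,0,0.79,56,0,0.92,0,0,0,0.79,56,0,0.92,-0.2,0,0,0.79,56,0,0.92,-0.4,0,0,0.79,56,0,0.92,-0.5,0,0,0.79,56,0,0.92,-0.5,0,0,0.79,56,0,0.92,-0.5,0,0,0.79,56]'; python3 -m pendant '[0,0,-0.5,0,0,0,56,0,0,-0.4,0,0,0,56,0,0,0,0,0,0,56,0,0,0,0,0,0,56]'
python3 - <<'E'
from h import *
print(env.get_obs()["qpos"])
c=env.read_camera("top");crop(cv2.convertScaleAbs(c["image"],alpha=2),90,150,230,300,4,"pics/t4.png")
c=env.read_camera("side");crop(c["image"],150,50,310,220,4,"pics/s4.png")
E
```

```text
time_s: 2.9
tool_pos: [0.5069, 0.1339, 0.1623]
tool_rot: [-90.0, -0.1, 0.1]
force: [0.4, -0.2, -0.5]
grip_width: 0.0559
time_s: 3.4
tool_pos: [0.5074, 0.1325, 0.1272]
tool_rot: [-90.0, -0.1, -0.1]
force: [0.5, 1.0, 0.2]
grip_width: 0.0562
[ 26.83658163  11.99985156 -48.73535696 106.44144289   9.8759228
  65.84432908  64.51905343]
```

View pics/t4.png

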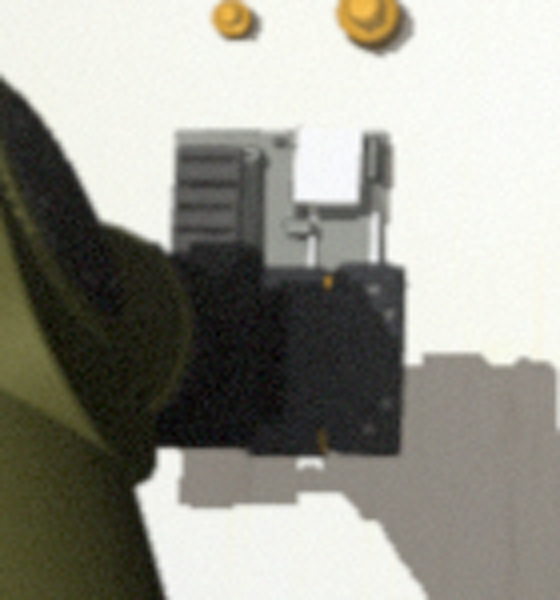

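View pics/s4.png

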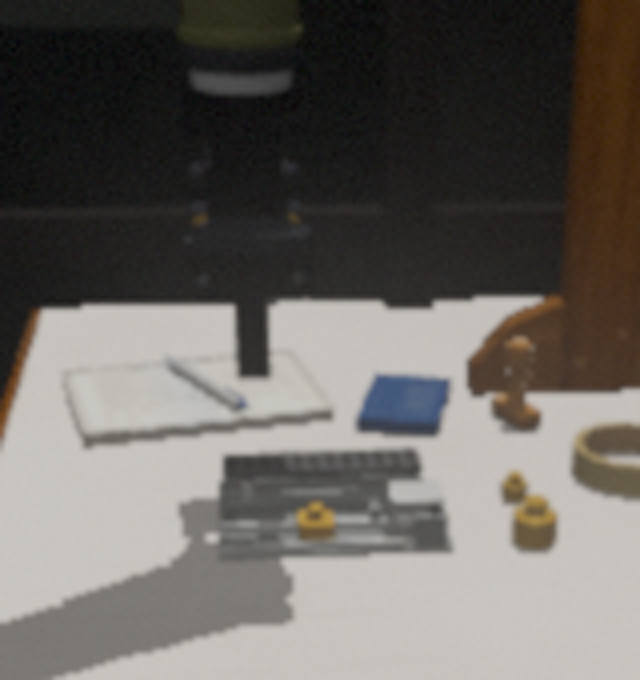

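```bash
python3 -m pendant '[0,0,-0.4,0,0,0,56,0,0,-0.5,0,0,0,56,0,0,-0.5,0,0,0,56,0,0,-0.4,0,0,0,56,0,0,0,0,0,0,56,0,0,0,0,0,0,56]'
python3 - <<'E'
from h import *
for i in range(3):print(env.get_obs()["tool_pos"],env.get_obs()["tool_rot"],env.get_obs()["force"])
c=env.read_camera("side");crop(c["image"],190,120,290,200,7.5,"pics/s5.png")
p=env.get_obs()["tool_pos"]
for dx,dy in[(-.0095,-.043),(.0095,-.043),(-.0095,-.028),(.0095,-.028)]:
    u,v=proj(c,p+[dx,dy,0]);print(dx,dy,((u-190)*7.5).round(),((v-120)*7.5).round())
E
```

```text
time_s: 4.25
tool_pos: [0.5071, 0.1333, 0.0548]
tool_rot: [-90.0, -0.0, -0.1]
force: [-0.5, 0.4, -0.6]
grip_width: 0.0556
[0.50709074 0.13332017 0.05481827] [-8.99733482e+01 -2.68291282e-02 -5.39156034e-02] [-0.53132851  0.38024873 -0.57471139]
[0.50709074 0.13332017 0.05481827] [-8.99733482e+01 -2.68291282e-02 -5.39156034e-02] [-0.53132851  0.38024873 -0.57471139]
[0.50709074 0.13332017 0.05481827] [-8.99733482e+01 -2.68291282e-02 -5.39156034e-02] [-0.53132851  0.38024873 -0.57471139]
-0.0095 -0.043 154.0 373.0
0.0095 -0.043 207.0 371.0
-0.0095 -0.028 154.0 356.0
0.0095 -0.028 205.0 354.0
```

View pics/s5.png

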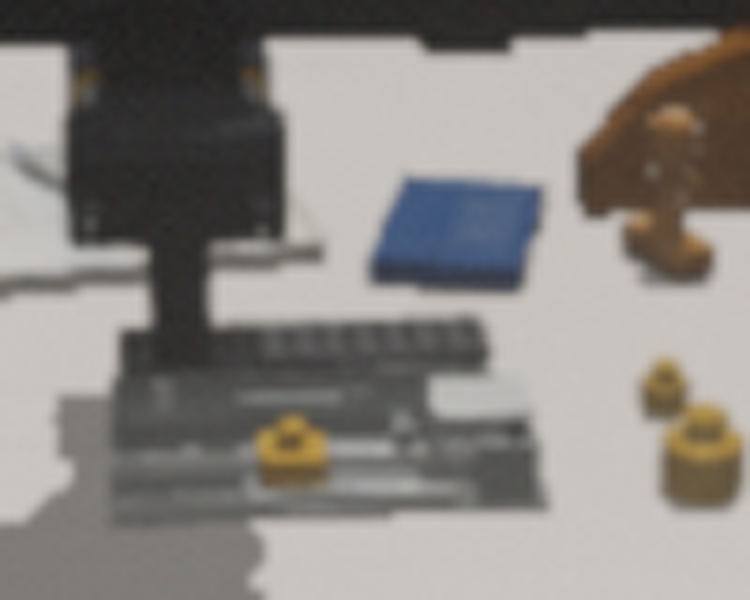

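```bash
python3 -m pendant '[0,0.03,-0.2,0,0,0,56,0,0,-0.2,0,0,0,56,0,0,-0.2,0,0,0,56,0,0,-0.2,0,0,0,56,0,0,-0.14,0,0,0,56,0,0,0,0,0,0,56,0,0,0,0,0,0,56,0,0,0,0,0,0,56]'
python3 - <<'E'
from h import *
c=env.read_camera("side");crop(c["image"],190,120,290,200,7.5,"pics/s6.png")
c=env.read_camera("top");crop(cv2.convertScaleAbs(c["image"],alpha=2),120,170,200,270,5.5,"pics/t6.png")
E
```

```text
time_s: 5.3
tool_pos: [0.5069, 0.1343, 0.0172]
tool_rot: [-90.0, -0.0, -0.1]
force: [-0.5, 0.2, 4.9]
grip_width: 0.056
```

View pics/s6.png

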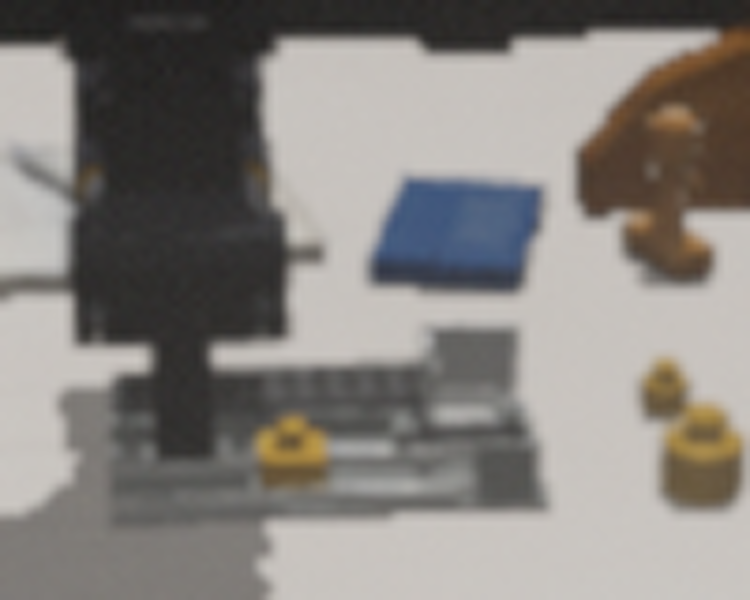

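View pics/t6.png

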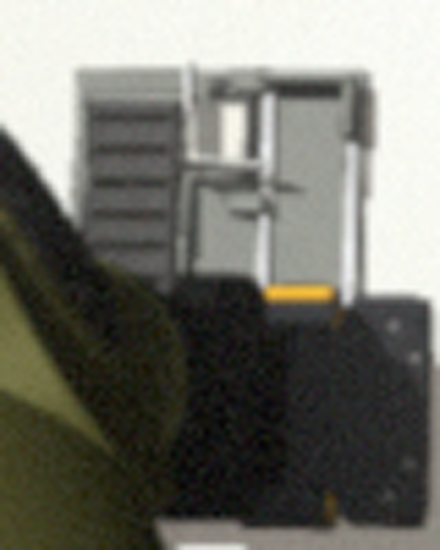

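The flap is open and the bar is pressed with 4.9 N. The right finger at crop (182,455) stands behind the weight. Now I'll push slowly.

```bash
python3 -m pendant '[0.12,0,0,0,0,0,56,0.12,0,0,0,0,0,56,0.12,0,0,0,0,0,56,0.12,0,0,0,0,0,56,0.12,0,0,0,0,0,56,0.12,0,0,0,0,0,56,0.12,0,0,0,0,0,56,0.12,0,0,0,0,0,56,0,0,0,0,0,0,56]'
python3 - <<'E'
from h import *
c=env.read_camera("side");crop(c["image"],190,120,290,200,7.5,"pics/s7.png")
E
```

```text
time_s: 6.52
tool_pos: [0.5462, 0.1342, 0.0172]
tool_rot: [-90.0, -0.1, -0.1]
force: [-2.2, -0.9, 3.5]
grip_width: 0.056
```

View pics/s7.png

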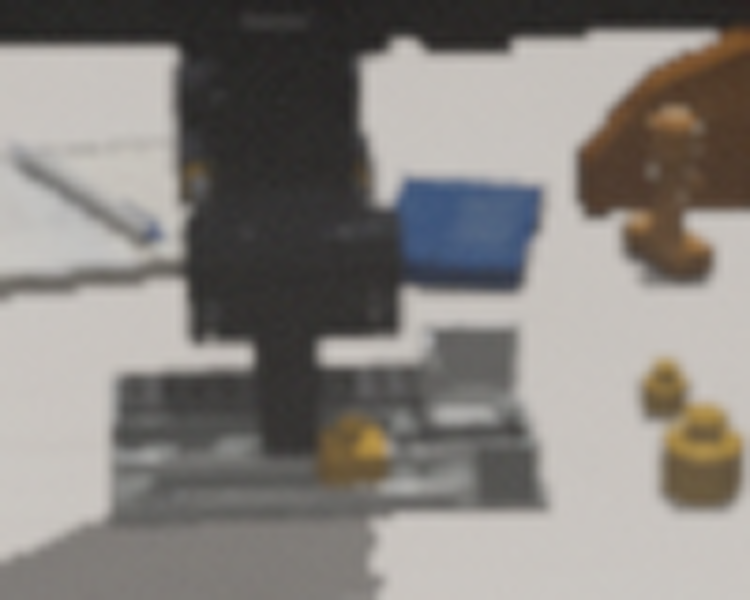

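The weight is upright against the finger, at crop (352,452). Next I'll push 44 mm, which stops short of the back stop.

```bash
python3 -m pendant '[0.11,0,0,0,0,0,56,0.11,0,0,0,0,0,56,0.11,0,0,0,0,0,56,0.11,0,0,0,0,0,56,0.11,0,0,0,0,0,56,0.11,0,0,0,0,0,56,0.11,0,0,0,0,0,56,0.11,0,0,0,0,0,56,0.11,0,0,0,0,0,56,0.11,0,0,0,0,0,56]'
python3 -m pendant '[0.03,0,0,0,0,0,56,0,0,0,0,0,0,56]'
python3 - <<'E'
from h import *
c=env.read_camera("side");crop(c["image"],190,120,290,200,7.5,"pics/s8.png")
E
```

```text
time_s: 7.82
tool_pos: [0.5887, 0.1343, 0.017]
tool_rot: [-90.0, 0.1, -0.1]
force: [-4.3, 0.4, 6.3]
grip_width: 0.0556
time_s: 8.07
tool_pos: [0.5902, 0.1343, 0.017]
tool_rot: [-90.0, 0.0, -0.1]
force: [-4.0, 0.2, 4.6]
grip_width: 0.0561
```

View pics/s8.png

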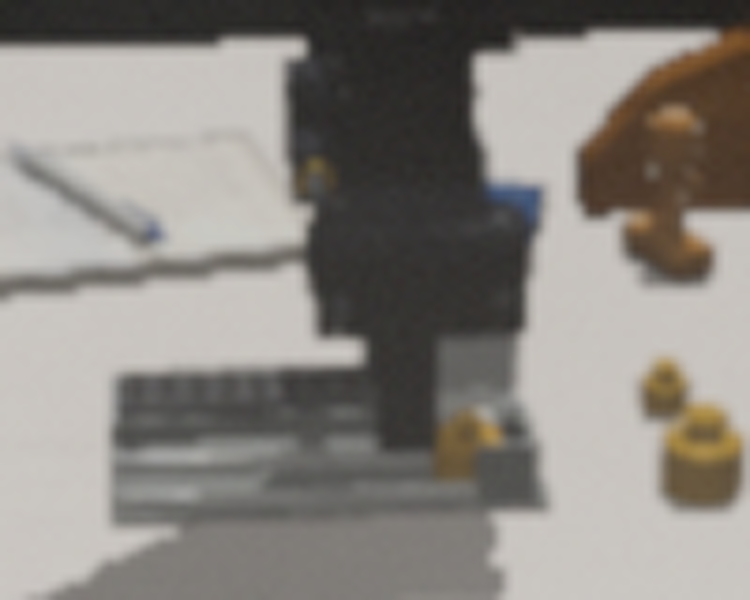

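```bash
for i in 1 2; do python3 -m pendant '[0.04,0,0,0,0,0,56,0,0,0,0,0,0,56]'|grep -v rot; done; python3 -m pendant '[0.04,0,0,0,0,0,56,0,0,0,0,0,0,56]'|grep -v rot
```

```text
time_s: 8.38
tool_pos: [0.5919, 0.1343, 0.017]
force: [-3.6, -0.0, 4.8]
grip_width: 0.0558
time_s: 8.62
tool_pos: [0.5936, 0.1342, 0.017]
force: [-4.0, -0.1, 5.2]
grip_width: 0.0561
time_s: 8.88
tool_pos: [0.5953, 0.1342, 0.017]
force: [-3.0, -0.2, 4.1]
grip_width: 0.0562
```

```bash
python3 -m pendant '[0.04,0,0,0,0,0,56,0,0,0,0,0,0,56]'|grep -v rot;python3 -m pendant '[0.04,0,0,0,0,0,56,0,0,0,0,0,0,56]'|grep -v rot
python3 - <<'E'
from h import *
c=env.read_camera("side");crop(c["image"],190,120,290,200,7.5,"pics/s9.png")
E
```

```text
time_s: 9.12
tool_pos: [0.597, 0.1342, 0.017]
force: [-3.4, -0.2, 5.3]
grip_width: 0.0562
time_s: 9.38
tool_pos: [0.5982, 0.1343, 0.017]
force: [-4.4, -0.7, 6.3]
grip_width: 0.056
```

View pics/s9.png

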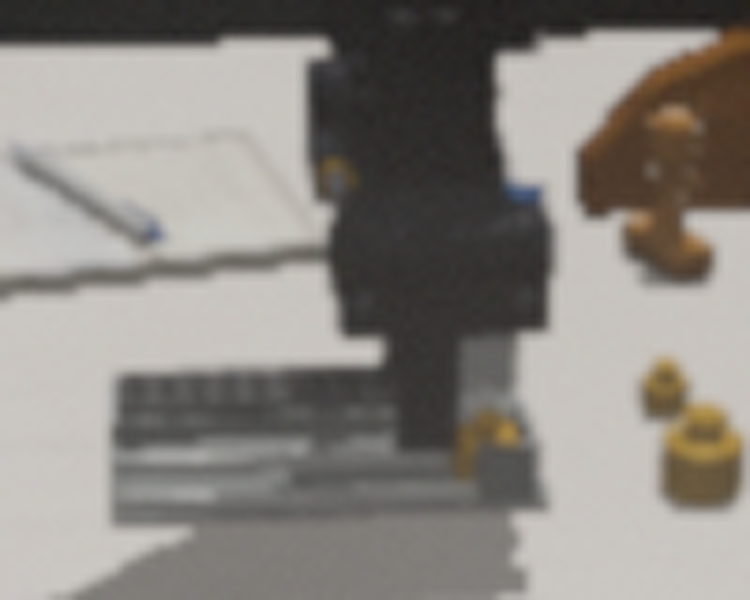

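```bash
for i in 1 ; do python3 -m pendant '[0.03,0,0,0,0,0,56,0,0,0,0,0,0,56]'|grep -v rot; done; python3 -m pendant '[0.03,0,0,0,0,0,56,0,0,0,0,0,0,56]'|grep -v rot
```

```text
time_s: 9.68
tool_pos: [0.5983, 0.1342, 0.0169]
force: [-7.8, 0.5, 7.0]
grip_width: 0.056
time_s: 9.93
tool_pos: [0.5985, 0.1342, 0.0167]
force: [-9.6, -0.2, 8.4]
grip_width: 0.056
```

```bash
python3 -m pendant '[0.03,0,0,0,0,0,56,0,0,0,0,0,0,56]'|grep -v rot
```

```text
time_s: 10.18
tool_pos: [0.5986, 0.1343, 0.0166]
force: [-11.6, -0.1, 11.5]
grip_width: 0.0566
```

The arm stalled at x=0.5986 and the force rose to 11.6 N, so that is the back stop. I'll back off with the bar still held down, then look.

```bash
python3 -m pendant '[-0.05,0,0,0,0,0,56,-0.05,0,0,0,0,0,56,-0.1,0,0,0,0,0,56,-0.15,0,0,0,0,0,56,-0.15,0,0,0,0,0,56,-0.15,0,0,0,0,0,56,0,0,0,0,0,0,56]'
python3 - <<'E'
from h import *
c=env.read_camera("side");crop(c["image"],190,120,290,200,7.5,"pics/s10.png")
E
```

```text
time_s: 11.05
tool_pos: [0.5752, 0.1342, 0.0169]
tool_rot: [-90.0, 0.0, -0.0]
force: [1.3, -0.4, 3.9]
grip_width: 0.0562
```

View pics/s10.png

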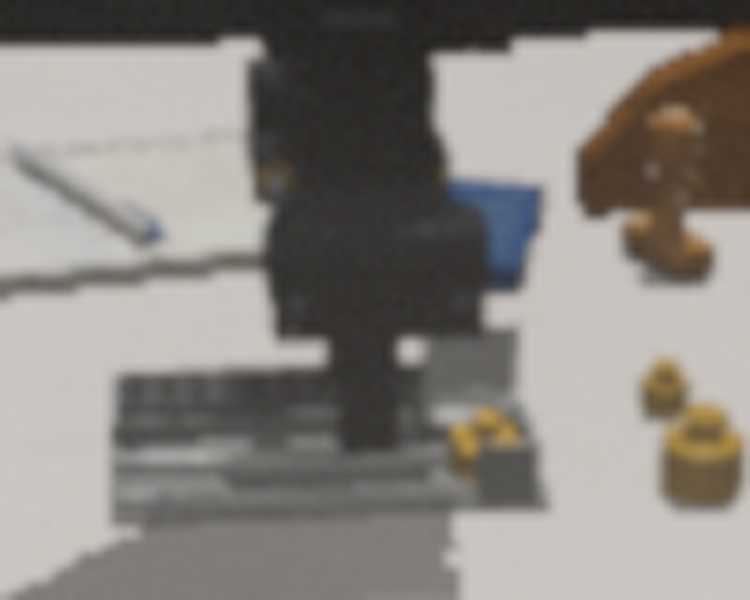

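```bash
python3 - <<'E'
from h import *
c=env.read_camera("side")
x0,y0,a=.5988,.1236,.0046
def P(X,Y,z):
    u,v=proj(c,[x0+X-a*Y,y0+Y+a*X,z]);return ((u-190)*7.5).round(),((v-120)*7.5).round()
print("wall near/far top",P(.014,-.04,.026),P(.014,-.036,.026),P(.039,-.04,.026))
print("plate",P(-.12,-.046,.0),P(-.117,.06,.014))
for wx in(.0175,.022):
    print(wx,"nearL bot/top",P(wx-.0125,-.0345,.003),P(wx-.0125,-.0345,.021),"farL top",P(wx-.0125,-.0095,.021),"knob",P(wx,-.022,.030),P(wx+.006,-.022,.030),P(wx-.006,-.022,.03))
crop(cv2.convertScaleAbs(c["image"],alpha=1.3),240,160,270,190,20,"pics/s11.png")
E
```

```text
wall near/far top (np.float64(469.0), np.float64(440.0)) (np.float64(468.0), np.float64(435.0)) (np.float64(536.0), np.float64(437.0))
plate (np.float64(110.0), np.float64(526.0)) (np.float64(112.0), np.float64(370.0))
0.0175 nearL bot/top (np.float64(443.0), np.float64(489.0)) (np.float64(443.0), np.float64(446.0)) farL top (np.float64(436.0), np.float64(417.0)) knob (np.float64(473.0), np.float64(409.0)) (np.float64(488.0), np.float64(408.0)) (np.float64(457.0), np.float64(410.0))
0.022 nearL bot/top (np.float64(455.0), np.float64(488.0)) (np.float64(455.0), np.float64(446.0)) farL top (np.float64(447.0), np.float64(417.0)) knob (np.float64(484.0), np.float64(408.0)) (np.float64(500.0), np.float64(408.0)) (np.float64(469.0), np.float64(409.0))
```

View pics/s11.png

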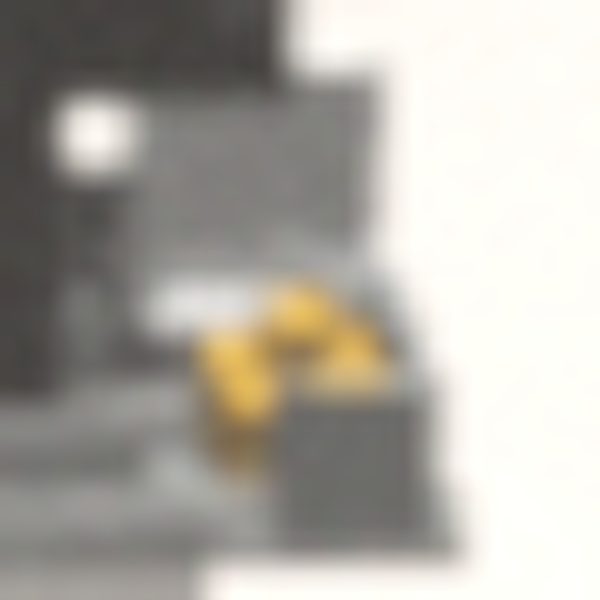

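The weight stands upright in the pocket: its rear edge is at crop ~458 and its knob at ~489, against predictions of 455 and 484. Now I'll release the bar gently.

```bash
python3 -m pendant '[-0.25,0,0,0,0,0,56,0,0,0.12,0,0,0,56,0,0,0.12,0,0,0,56,0,0,0.12,0,0,0,56,0,0,0.12,0,0,0,56,0,0,0.15,0,0,0,56,0,0,0.5,0,0,0,56,0,0,0.8,0,0,0,56,0,0,0.8,0,0,0,56,-0.4,0,0.8,0,0,0,56]'
python3 -m pendant '[-0.8,0,0.8,0,0,0,56,0,0,0.6,0,0,0,56,0,0,0,0,0,0,56,0,0,0,0,0,0,56]'
python3 - <<'E'
from h import *
c=env.read_camera("side");crop(c["image"],190,120,290,200,7.5,"pics/s12.png")
c=env.read_camera("top");crop(cv2.convertScaleAbs(c["image"],alpha=2),120,140,200,240,5.5,"pics/t12.png")
E
```

```text
time_s: 12.4
tool_pos: [0.5509, 0.1341, 0.1605]
tool_rot: [-89.9, -0.1, -0.1]
force: [-0.2, -0.2, 0.9]
grip_width: 0.0561
time_s: 12.9
tool_pos: [0.5179, 0.134, 0.214]
tool_rot: [-90.0, 0.0, -0.1]
force: [-0.2, -0.2, 0.2]
grip_width: 0.0561
```

View pics/s12.png

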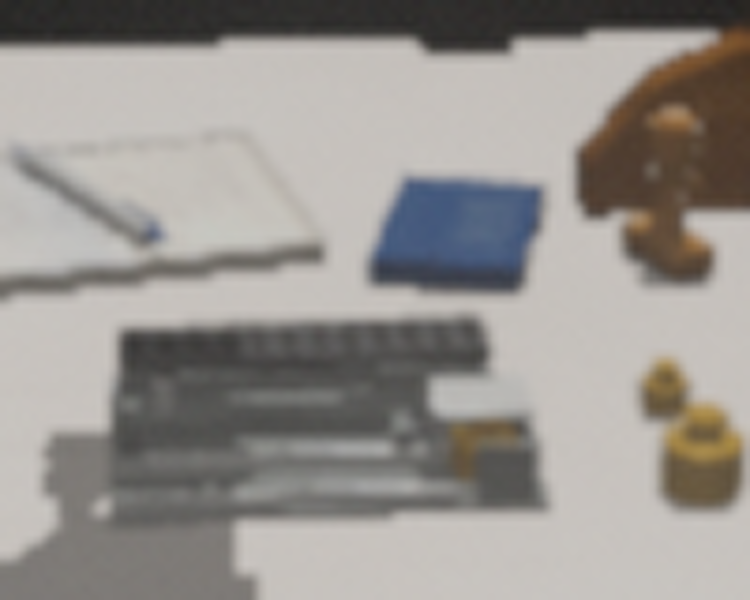

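View pics/t12.png

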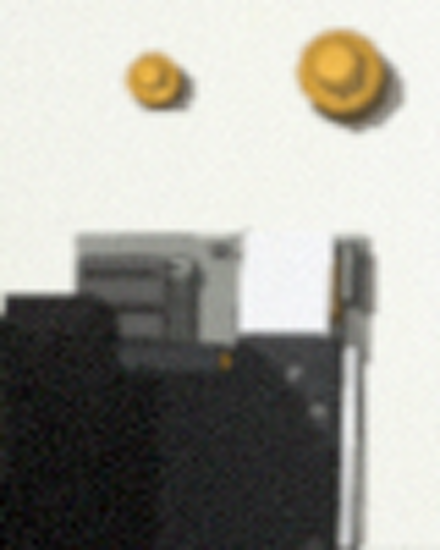

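The flap is shut: its roof is at crop (478,392) in the side view and in the original place in the top view. The bar is up, the weight is inside at (468,450), and the round weights haven't moved.

```bash
python3 -c "
from cell import env
print(env.sign_off())"
```

```text
the job is handed in; nothing more can be done
None
```

The square weight is in the dock pocket with the flap shut in front of it, and I handed the job in at about 13 s (no verdict is reported). The left finger pressed the bar down to about 17 mm and held it there with about 5 N. Meanwhile the right finger pushed the weight along the lane until the arm stalled against the back stop at 11.6 N. I backed the finger off with the flap still open, then released the bar slowly.

**Last checks:**
- **Flap and bar:** both are back where they were in the first pictures, so the flap is shut and the bar released.
- **Weight:** before the flap shut it stood upright, and its rear edge and knob were 1–2 mm from where they should be when it is against the back stop. After the flap shut, its rear edge still showed at about the same place.
- **Round weights:** they look unmoved.
- **Robot:** it is clear of everything, with forces near 0 N.

**Disagreements:** the two cameras differed by about 3 mm along the lane. The stall at x = 0.5986 m fell between their estimates of 0.597 and 0.600 m. The front edge of the raised right wall showed about 10 crop pixels (3–4 mm) from where I predicted it. I did not re-measure the green cup, but nothing went near it on the desk.

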